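# Draw out the bead dish and turn its lip to the jar

## Task

The bead dish sits on the wooden case's sprung slide with its back edge tucked under the brass plate. Take it by its handle, draw it straight out until the slide reaches its stop, lift it clear, and then give it a quarter turn so that its lip points sideways, parallel to the case front, towards the side where the open jar stands; keep the dish level and the loose bead in its middle all the way. Finish still holding the dish, level and still, about 10 cm above where it stood and over the case's folded-down front, ready to tip; leave the other things where they are.

Things in the scene. Friction and masses are not known exactly. Their poses are not given: they have to be found in the camera images.
- case: fixed wooden case 120 deep (x) x 330 wide (y) x 115 high. Origin: centre of underside; -x out of its open front, z up. Compartments 115 high at |y| 85 to 165; between them a low bay under a brass plate (underside 50, top 56 above the ledge, front edge x=-58). Folded-down front: flat on the ledge, x=-62 to -182, 9 thick.
- slide (a joint): sprung slide under the dish: 0 home, grows in metres coming out along the case's -x, stop at 0.045. Spring pulls it back in, 1.6 N at home, 3.4 N at the stop; it runs back when the dish is lifted off. Its top is 20 mm above the ledge, with a ring of stops 5 high round the dish's foot, 1.5 mm clear, so pulling the dish pulls the slide.
- dish: loose spun aluminium dish 120 diameter, 26 high, about 200 g. Origin: centre of underside, at start 20 above the ledge and 100 before the case origin; +x to its lip (steel tongue 26 wide reaching 80 from centre), z up. Floor slopes 8 degrees to the middle, 9 above the underside there. At start the lip points out of the case within 12 degrees, the back rim is 18 under the brass plate, 4 below it.
- dish_bar (a point): middle of the steel handle bar that arches across the dish along its y, 70 above its underside on its axis: grip here, fingers closing along the dish's x. Bar level, flat-sided, 12 (x) x 14 (z) x 122 (y) on legs at y=+-58. Axes as the dish.
- dish_mid (a point): point on the dish's axis 20 above its underside, where the bead's centre is when it lies in the middle. Axes as the dish.
- bead_center (a point): centre of the loose black glass bead, a ball of 22 diameter, 16 g, at the middle of the dish at the start; it rolls.
- jar: open glass jar, 66 diameter, 75 high, standing on the ledge to the left or to the right of the dish, about 240 from the case's middle line. Origin: centre of its underside. It is not to be moved.
- spool: dark wooden spool, 52 diameter, 65 high, on the other side from the jar; leave it alone. Origin: centre of its underside.
- toggle: small thing beside the work, leave it alone: black horn toggle 48 long (along x), 14 thick. Origin: centre of its underside.
- blazer_button: small thing beside the work, leave it alone: gilt button 23 diameter, 6.5 high. Origin: centre of its underside.
- buckle: small thing beside the work, leave it alone: nickel buckle frame 46 x 50, 6 thick. Origin: centre of its underside.
There are look-alikes about, which are no part of the job. There is more than one size of the dish; the job needs the larger.

How it is judged (in metres and radians):
On the way, in this order (a step that is already met when the one before it is completed fails the run):
1. the dish, still seated on its slide, has been drawn out to the slide's stop (value of joint slide above 0.042 m and height (world z) of dish below 0.028 m and contact force between the fingers and dish above 0.5 N), for 0.2 s.
2. the dish is lifted clear of the slide, not yet turned (height (world z) of dish above 0.04 m and angle between the x axis of dish and the x axis of case, either way round below 0.7 rad and contact force between dish and case below 0.1 N), for 0.05 s.
At the end, for the whole second after the job is handed in: Held by the gripper alone and still: underside 90 to 200 mm above the ledge, 50 to 250 mm before the case origin, within 100 mm of its middle line; tilt under 0.1 rad; lip parallel to the case front within 0.17 rad, towards the jar; bead within 10 mm of the middle (height (world z) of dish between 0.09 and 0.2 m and angle between dish's own z axis and vertical below 0.1 rad and angle between the x axis of dish and the y axis of case, either way round below 0.17 rad and x of jar in the frame of dish above 0.05 m and x of dish in the frame of case between -0.25 and -0.05 m and y of dish in the frame of case between -0.1 and 0.1 m and distance between bead_center and dish_mid below 0.01 m and linear speed of dish below 0.02 m/s and angular speed of dish below 0.5 rad/s and contact force between the fingers and dish above 1 N and contact force between dish and case below 0.1 N); the arm keeps its last pose, push and grip.
It fails at once if the bead rolled more than 22 mm from the dish's middle (distance between bead_center and dish_mid above 0.022 m).
It fails at once if the dish was tilted more than 0.2 rad (angle between dish's own z axis and vertical above 0.2 rad).
It fails at once if the jar or a bystander was shifted more than 20 mm (distance of any of jar, spool, toggle, blazer_button, buckle from where it was at the start of the episode above 0.02 m).
It also fails if it takes over 48 s, if anything falls off the work surface, if the arm or the gripper's body presses on something with over 40 N, if the wrist force passes 120 N, or if a joint passes its speed limit or range.

## Robot

A 6-joint arm with a two-finger parallel gripper is mounted at the origin on the work surface. World frame = base frame: x ahead of the robot, y to its left, z up, the work surface at z = 0. Lengths are in m, angles in degrees, forces in N, time in s.
With the tool pointing down it reaches from about 0.325 to 0.85 m from the base axis. Payload 15.5 kg.
Tool frame: the origin (TCP) lies midway between the tips of the shut fingers; the grasp point (between the pads) lies 19 mm behind it; z points along the fingers, y is the line along which they close (so a half turn about z gives the same grasp; the last joint's range is limited). The gripper opens to 91 mm and grips with 3 to 60 N. Pads are 32 mm wide; open, the fingers measure 118 mm over their backs; the gripper's body (76 mm by 178 mm) begins 60 mm behind the grasp point.
Start: joints at [63.684, 28.281, 77.091, -0, 74.628, -5.472], TCP at [0.222, 0.584, 0.214] pointing down, gripper open.
Joint ranges: [-166.48, 166.48], [-47.26, 123.95], [12.59, 153.08], [-70.14, 250.14], [6.76, 159.57], [-176.63, 176.63]. Speed limits (degrees/s): [108.29, 108.29, 147.25, 172.46, 172.46, 172.46].

## Interface

Orientations are given as a 3x3 rotation matrix whose columns are the frame's x, y, z axes.
In Python, from bench import ctrl gives the robot as it stands. The module is installed in compiled form; this text tells all that it offers. Calls block until the motion is done:
- ctrl.goto(position, orientation): joint-space move of the TCP to a pose.
- ctrl.move_l(position, vel=0.15, ori=None, contact_N=None): straight line of the TCP; ori=None keeps the orientation; vel is the mean speed in m/s. With contact_N (N) it stops when the force on the tool has changed by that much, and returns True; else False.
- ctrl.movej(angles): joint-space move.
- ctrl.command_gripper(opening): opening from 0.0 (shut) to 1.0 (fully open); the grip force is fixed at half the most; returns when the fingers have stopped.
- ctrl.sleep(seconds).
- ctrl.ik(position, orientation): joint angles nearest the present ones, or None.
- ctrl.read_camera(name): name is "side" or "top"; returns the picture (480x640x3 uint8, blue, green, red); there is no depth.
- ctrl.camera_params(name): a dict with "fx", "fy", "cx", "cy" (pixels), "D" ([k1, k2, p1, p2, k3] as OpenCV has them; the pictures are not rectified), "pose" (4x4, takes a point from camera to world coordinates). Camera axes: x right, y up, looking along -z (the intrinsics and any distortion apply to the point x, -y, -z); pixel columns grow to the right and rows downward; lengths in m; the calibration is good to about 2 mm. A picture is of the moment at which its call begins. camera_params takes no time and is no camera call.
A pose or a line that the arm cannot do raises ctrl.MotionError and nothing moves.
- ctrl.sign_off(): hands the job in; it is judged then, once.
Readings, each from a call of its own:
- ctrl.current_t(): time.
- ctrl.current_q(): joint angles.
- ctrl.current_dq(): joint speeds.
- ctrl.current_effort(): joint torques, N m.
- ctrl.current_tool_pos(): TCP position.
- ctrl.current_eef_rot(): TCP orientation.
- ctrl.current_contact_force(): force on the tool from outside, world axes, zero at the start.
- ctrl.current_wrist_torque(): the same for the moment, N m.
- ctrl.current_grip_width(): opening from 0.0 (shut) to 1.0 (fully open).
- ctrl.current_grasp_force(): force on a finger pad.
Only numpy, scipy, OpenCV 4.12 (cv2) and the standard library are available. Lean on these libraries where they do the work, as an engineer would, in place of code of your own. Each camera call takes 0.05 s, during which the arm holds its last target. There are 200 camera calls.

## Working session

There is one attempt and no reset: what is moved stays moved. The work goes in short steps, each a Python script; the robot and the scene stay as the last script left them, time stands still between calls to the robot, and variables do not carry over. Pictures are saved under pics/ and viewed, at most 10 in all, crops included, and the job is handed in when it is done.

```bash
mkdir -p pics && cat > h.py <<'E'
import numpy as np, cv2
from bench import ctrl
def ray(cam,uv):
    p=ctrl.camera_params(cam);K=np.array([[p['fx'],0,p['cx']],[0,p['fy'],p['cy']],[0,0,1.]])
    u=cv2.undistortPoints(np.array(uv,float).reshape(-1,1,2),K,np.array(p['D'],float)).reshape(-1,2)
    T=np.array(p['pose']);d=np.c_[u[:,0],-u[:,1],-np.ones(len(u))]@T[:3,:3].T
    return T[:3,3],d
def onplane(cam,uv,z):
    o,d=ray(cam,uv);return o+d*((z-o[2])/d[:,2])[:,None]
def proj(cam,P):
    p=ctrl.camera_params(cam);K=np.array([[p['fx'],0,p['cx']],[0,p['fy'],p['cy']],[0,0,1.]])
    T=np.linalg.inv(np.array(p['pose']));X=np.atleast_2d(P)@T[:3,:3].T+T[:3,3]
    return cv2.projectPoints(X*[1,-1,-1],np.zeros(3),np.zeros(3),K,np.array(p['D'],float))[0].reshape(-1,2)
E
python3 - <<'E'
from h import *
for c in('top','side'):
    cv2.imwrite(f'pics/{c}0.png',ctrl.read_camera(c)); p=ctrl.camera_params(c); print(c,np.round(np.array(p['pose']),3).tolist(),p['fx'],p['D'])
print(ctrl.current_t())
E
```

```text
top [[0.004, 0.997, -0.08, 0.519], [-1.0, 0.004, -0.004, 0.029], [-0.004, 0.08, 0.997, 1.234], [0.0, 0.0, 0.0, 1.0]] 589.1233653164783 [-0.09410022  0.          0.          0.          0.        ]
side [[0.879, 0.369, -0.301, 0.341], [-0.476, 0.686, -0.551, -0.443], [0.003, 0.628, 0.779, 0.756], [0.0, 0.0, 0.0, 1.0]] 449.74359473214884 [0.02419045 0.         0.         0.         0.        ]
0.1
```

View pics/top0.png

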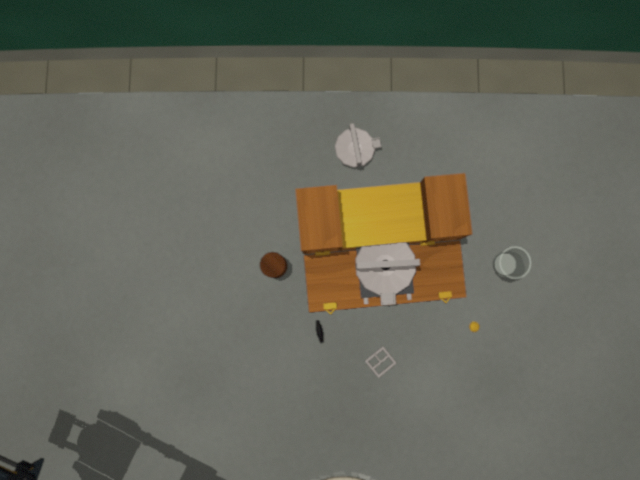

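View pics/side0.png

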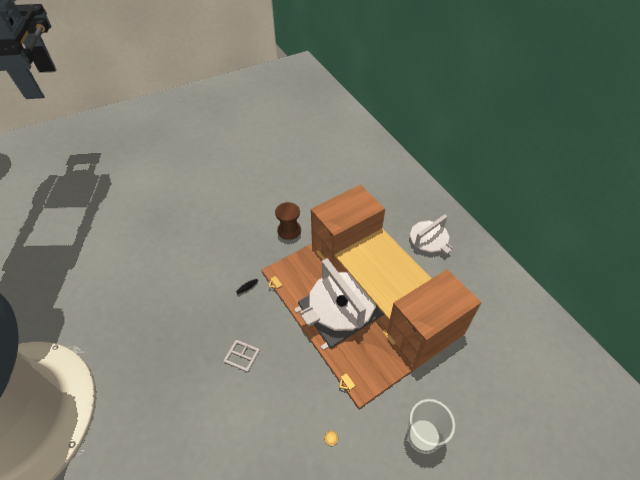

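Top view: case centre is near (385,230), the dish (larger) near (386,265) with its lip down at (388,298). The jar is at (512,263), on the -y side, the spool at (273,265), and the small look-alike dish is behind at (355,147). The side view agrees, with the bead at (342,300).

```bash
python3 - <<'E'
from h import *
t=cv2.imread('pics/top0.png');s=cv2.imread('pics/side0.png')
cv2.imwrite('pics/c1.png',cv2.resize(t[170:320,290:480],None,fx=4,fy=4,interpolation=cv2.INTER_CUBIC))
cv2.imwrite('pics/c2.png',cv2.resize(s[250:360,290:400],None,fx=5,fy=5,interpolation=cv2.INTER_CUBIC))
hsv=cv2.cvtColor(t,cv2.COLOR_BGR2HSV)
def rect(m,z,name):
    m=cv2.morphologyEx(m,cv2.MORPH_OPEN,np.ones((3,3)))
    c=max(cv2.findContours(m,cv2.RETR_EXTERNAL,2)[0],key=cv2.contourArea)
    b=cv2.boxPoints(cv2.minAreaRect(c)); print(name,b.round(1).tolist()); P=onplane('top',b,z);print(P.round(4).tolist(),P.mean(0).round(4))
m=cv2.inRange(hsv,(20,150,120),(32,255,255)); m[:, :300]=0
rect(m,.056,'brass')
wood=cv2.inRange(hsv,(5,120,60),(19,255,255)); fr=wood.copy(); 
c=max(cv2.findContours(cv2.morphologyEx(wood|m,cv2.MORPH_CLOSE,np.ones((9,9))),cv2.RETR_EXTERNAL,2)[0],key=cv2.contourArea)
print(cv2.approxPolyDP(c,4,True).reshape(-1,2).tolist())
# front edge of folded-down front: lowest wood pixel per column
cols=[x for x in range(345,460) if not 375<x<405 and not 432<x<455]; rows=[np.nonzero(wood[200:330,x])[0].max()+200.5 for x in cols]
P=onplane('top',np.c_[np.array(cols)+.0,rows],.009)
vx,vy,x0,y0=cv2.fitLine(P[:,:2].astype(np.float32),cv2.DIST_HUBER,0,.01,.01).ravel();print('front edge',vx,vy,x0,y0,np.degrees(np.arctan2(vy,vx)))
print(onplane('top',[[512,263]],.075),onplane('top',[[512,266]],0.0))
E
```

```text
brass [[337.5, 189.89999389648438], [420.3999938964844, 182.0], [426.0, 240.10000610351562], [343.1000061035156, 248.0]]
[[0.7218, 0.0148, 0.056], [0.7389, -0.1534, 0.056], [0.6205, -0.1634, 0.056], [0.604, 0.0034, 0.056]] [ 0.6713 -0.0747  0.056 ]
[[464, 174], [358, 189], [296, 189], [309, 311], [379, 305], [379, 297], [360, 297], [354, 267], [356, 247], [406, 241], [418, 258], [413, 293], [396, 295], [397, 303], [465, 296], [460, 238], [471, 229]]
front edge 0.09936178 -0.9950514 0.49180228 -0.10198929 -84.29758
[[ 0.57406929 -0.33192938  0.075     ]] [[ 0.57130713 -0.35517757  0.        ]]
```

View pics/c1.png

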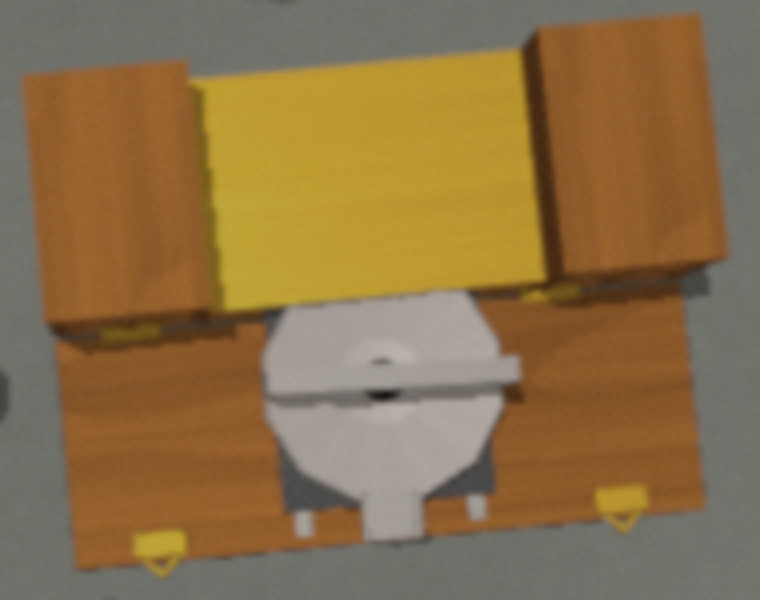

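View pics/c2.png

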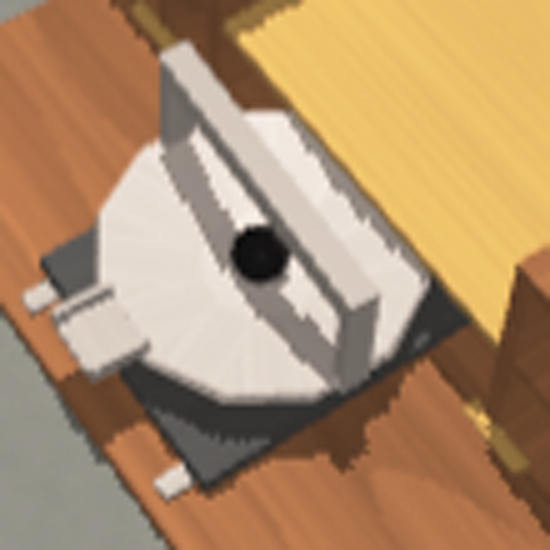

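Crop c1 puts the bar's top face in the full top image from about (356.7,266) to (419.7,262). Crop c2 puts it from (325,259) to (362.8,310) in the side image, with the bead in the middle below it. The case yaw is about 5.7°.

```bash
python3 - <<'E'
from h import *
f=lambda a,k,o:(np.array(a,float)+.5)/k-.5+np.array(o)
tp=f([[267,384],[519,367]],4,[290,170]); sd=f([[175,45],[364,300]],5,[290,250])
A=onplane('top',tp,.097);B=onplane('side',sd,.097)
print(A.round(4),B.round(4)); 
for X in(A,B):
    d=X[0]-X[1];print('c',X.mean(0).round(4),'len',np.linalg.norm(d).round(4),'baryaw',np.degrees(np.arctan2(-d[0],d[1])).round(2))
L=onplane('top',f([[364,540],[421,540],[364,495],[423,495]],4,[290,170]),.042);print('lip',L.round(4))
sl=onplane('top',f([[304,525],[477,508]],4,[290,170]),.02);print('slide pegs',sl.round(4),sl.mean(0))
c=(A.mean(0)+B.mean(0))/2
for yaw in(-4,4):
  for sg in(1,-1):
    for y,h in((yaw,.071),(yaw+90,.171)):
        a=np.radians(y);yy=sg*np.array([np.cos(a),np.sin(a),0]);z=np.array([0,0,-1.]);R=np.c_[np.cross(yy,z),yy,z]
        q=ctrl.ik([c[0]-(.045 if h>.1 else 0),c[1],h],R);print(sg,y,None if q is None else np.round(q,1))
E
```

```text
[[ 0.5671 -0.0215  0.097 ]
 [ 0.5757 -0.1435  0.097 ]] [[ 0.5678 -0.0208  0.097 ]
 [ 0.5736 -0.1428  0.097 ]]
c [ 0.5714 -0.0825  0.097 ] len 0.1223 baryaw 4.05
c [ 0.5707 -0.0818  0.097 ] len 0.1221 baryaw 2.69
lip [[ 0.4909 -0.073   0.042 ]
 [ 0.491  -0.1017  0.042 ]
 [ 0.5135 -0.073   0.042 ]
 [ 0.5136 -0.1028  0.042 ]]
slide pegs [[ 0.498  -0.044   0.02  ]
 [ 0.5069 -0.1331  0.02  ]] [ 0.50244173 -0.08854908  0.02      ]
1 -4 [-14.1  34.4  92.5  -0.   53.1 -10.1]
1 86 [ -15.3   23.7   93.3   -0.    63.  -101.3]
-1 -4 [-14.1  34.4  92.5  -0.   53.1 169.9]
-1 86 [-15.3  23.7  93.3  -0.   63.   78.7]
1 4 [-14.1  34.4  92.5  -0.   53.1 -18.1]
1 94 [ -15.3   23.7   93.3   -0.    63.  -109.3]
-1 4 [-14.1  34.4  92.5  -0.   53.1 161.9]
-1 94 [-15.3  23.7  93.3  -0.   63.   70.7]
```

```bash
cat >> h.py <<'E'
CASE=np.radians(5.7); OUT=-np.array([np.cos(CASE),np.sin(CASE),0])
def R(deg):
    a=np.radians(deg);y=np.array([np.cos(a),np.sin(a),0]);z=np.array([0,0,-1.]);return np.c_[np.cross(y,z),y,z]
def st(m):
    print(m,'t%.2f'%ctrl.current_t(),np.round(ctrl.current_tool_pos(),4),'F',np.round(ctrl.current_contact_force(),2),'w%.3f'%ctrl.current_grip_width(),'g%.1f'%ctrl.current_grasp_force())
E
python3 - <<'E'
from h import *
c=[.571,-.082]
ctrl.goto(c+[.2],R(3.4)); ctrl.command_gripper(.5); st('above')
print(ctrl.move_l(c+[.071],vel=.08,contact_N=8)); st('down')
cv2.imwrite('pics/s1.png',ctrl.read_camera('side')[200:400,240:460].repeat(3,0).repeat(3,1))
E
```

```text
above t3.58 [ 0.571 -0.082  0.2  ] F [1.01 0.83 0.38] w0.498 g0.0
False
down t5.34 [ 0.5713 -0.082   0.0714] F [-0.2   1.71  0.21] w0.500 g0.0
```

View pics/s1.png

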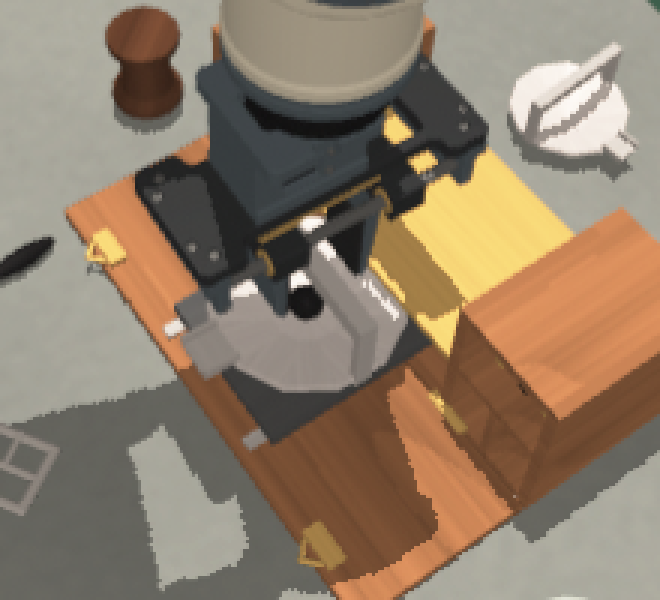

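The picture shows the fingers straddling the bar at crop pixel (330,250), with the bead in the middle at (305,300). Next I close the gripper and draw the dish out.

```bash
python3 - <<'E'
from h import *
ctrl.command_gripper(0.0); ctrl.sleep(.3); st('grip')
p0=np.array(ctrl.current_tool_pos())
print(ctrl.move_l(p0+OUT*.040,vel=.025)); ctrl.sleep(.2); st('40')
print(ctrl.move_l(p0+OUT*.054,vel=.012,contact_N=6)); ctrl.sleep(.4); st('stop')
print('drawn',(np.array(ctrl.current_tool_pos())-p0)@OUT)
cv2.imwrite('pics/s2.png',ctrl.read_camera('side')[200:400,240:460].repeat(3,0).repeat(3,1))
E
```

```text
grip t6.31 [ 0.571 -0.082  0.071] F [ 0.92 -0.38 -0.58] w0.126 g30.0
False
40 t8.26 [ 0.5313 -0.086   0.071 ] F [3.88 0.81 2.71] w0.132 g30.0
True
stop t9.37 [ 0.5249 -0.0868  0.0712] F [2.97 2.01 0.46] w0.125 g30.0
drawn 0.04637109914437691
```

View pics/s2.png

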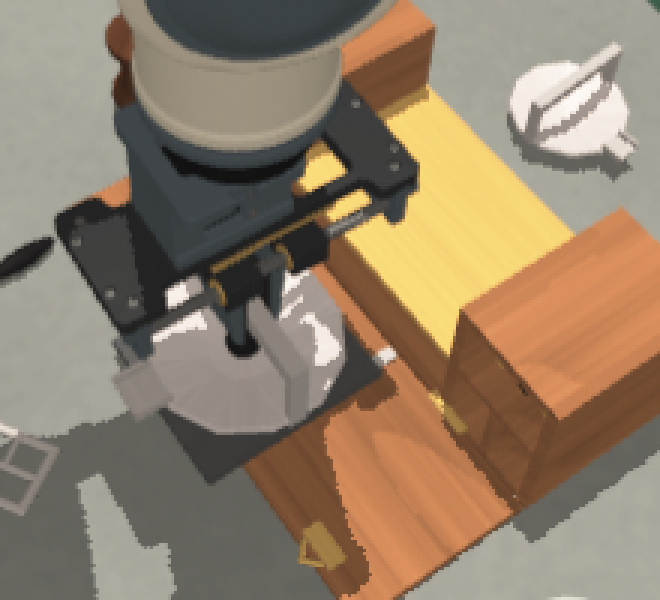

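The dish is out 46 mm with the bead still centred. The readings are noisy, so I'll check for the stop with small steps and averaged forces.

```bash
python3 - <<'E'
from h import *
def F():
    v=[]
    for _ in range(15): v.append(ctrl.current_contact_force()); ctrl.sleep(.02)
    return -np.mean(v,0)@OUT
p0=np.array([.571,-.082,.071]); p=np.array(ctrl.current_tool_pos()); p=p0+OUT*((p-p0)@OUT)
f=F();print('pull',f)
for i in range(5):
    if f>7: break
    p=p+OUT*.001; ctrl.move_l(p,vel=.01); f=F(); print(i,f,(np.array(ctrl.current_tool_pos())-p0)@OUT)
st('end')
E
```

```text
pull 3.0313250477087963
0 4.688587799887397 0.046989439894768135
1 7.00039499907945 0.04741960683509072
end t10.68 [ 0.5238 -0.087   0.0714] F [6.41 2.74 3.26] w0.134 g30.0
```

The stop is confirmed: the pull rises past the spring force. I'll ease off slightly, then lift, and turn in small increments.

```bash
python3 - <<'E'
from h import *
p=np.array(ctrl.current_tool_pos()); p[2]=.071
p=p-OUT*.0008; ctrl.move_l(p,vel=.01); ctrl.sleep(.3); st('eased')
ctrl.move_l([p[0],p[1],.080],vel=.012); ctrl.sleep(.2); st('lift1')
ctrl.move_l([p[0],p[1],.175],vel=.04); ctrl.sleep(.4); st('lift')
cv2.imwrite('pics/s3.png',ctrl.read_camera('side')[150:370,200:440].repeat(2,0).repeat(2,1))
E
```

```text
eased t11.31 [ 0.5246 -0.0869  0.071 ] F [4.04 2.9  4.03] w0.129 g30.0
lift1 t12.41 [ 0.5246 -0.0869  0.0799] F [ 0.32  0.5  -1.3 ] w0.129 g30.0
lift t15.33 [ 0.5246 -0.0869  0.175 ] F [ 0.27 -0.11 -1.9 ] w0.128 g30.0
```

View pics/s3.png

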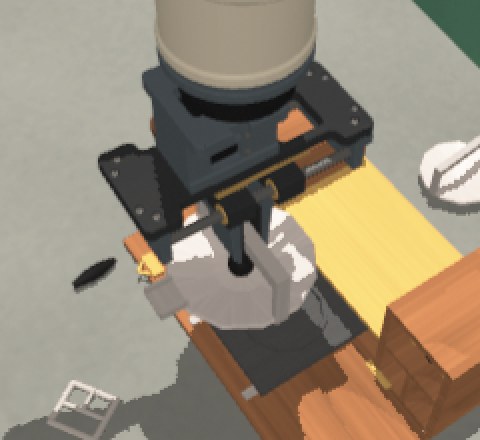

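The dish is clear and level, with the bead centred at crop (240,265) and the slide gone home. Now the quarter turn.

```bash
python3 - <<'E'
from h import *
p=[.5246,-.0869,.175]
for a in np.linspace(3.4,95.7,8)[1:]:
    ctrl.goto(p,R(a)); print(round(a,1),round(ctrl.current_t(),2),np.round(ctrl.current_q()[5],1))
    if ctrl.current_t()>40: break
ctrl.sleep(.5); st('turned'); print(np.round(ctrl.current_dq(),3).tolist())
cv2.imwrite('pics/s4.png',ctrl.read_camera('side')[150:470,200:480].repeat(2,0)[:600].repeat(2,1))
cv2.imwrite('pics/t4.png',ctrl.read_camera('top')[170:350,260:560].repeat(2,0).repeat(2,1))
E
```

```text
16.6 15.72 -32.2
29.8 16.07 -45.2
43.0 16.41 -58.3
56.1 16.75 -71.5
69.3 17.09 -84.7
82.5 17.43 -97.9
95.7 17.77 -111.0
turned t18.27 [ 0.5246 -0.0869  0.175 ] F [ 0.41 -0.59 -1.75] w0.129 g30.0
[-0.051, -0.011, -0.019, -0.045, 0.004, -0.115]
```

View pics/s4.png

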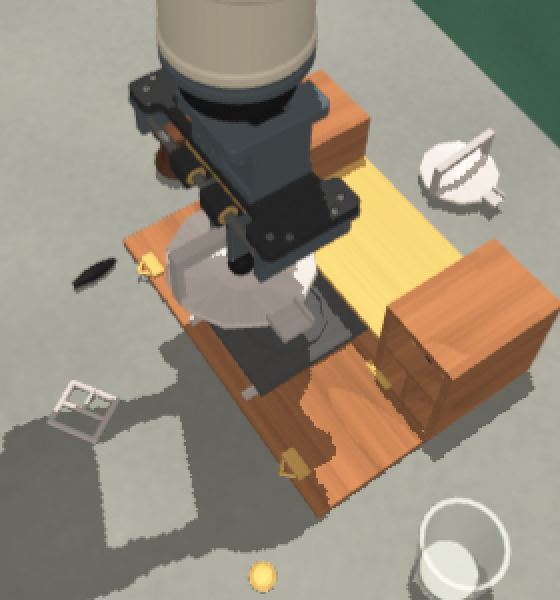

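The lip now points at the jar side, with its tip at crop (295,325) and the bead at (240,265). I'll check numerically before handing in.

```bash
python3 - <<'E'
from h import *
z0=.175+.019-.07; c=np.array([.5246,-.0869])
a=np.radians(5.7-90)
for d in (0,10,-10):
    u=np.array([-np.sin(0),0]); th=np.radians(275.7+d); v=np.array([np.cos(th),np.sin(th)]);w=np.array([-v[1],v[0]])
    P=[[*(c+v*.08+s*w*.013),z0+h] for h in(.022,.026) for s in(1,-1)]
    print(d,((proj('side',P)-[200,150])*2).round(0).tolist())
print('bead exp',((proj('side',[[*c,z0+.02]])-[200,150])*2).round(1))
s=cv2.imread('pics/s4.png'); cv2.imwrite('pics/s5.png',cv2.resize(s[170:370,140:350],None,fx=2.8,fy=2.8))
m=cv2.inRange(s,(0,0,0),(28,28,28))[245:285,222:262];y,x=np.nonzero(m);print('dark',x.mean()+222,y.mean()+245,len(x))
E
```

```text
0 [[313.0, 325.0], [285.0, 342.0], [313.0, 323.0], [285.0, 340.0]]
10 [[324.0, 313.0], [301.0, 334.0], [325.0, 311.0], [301.0, 331.0]]
-10 [[299.0, 335.0], [268.0, 348.0], [299.0, 333.0], [268.0, 345.0]]
bead exp [[240.9 261.8]]
dark 241.64285714285714 264.35714285714283 280
```

View pics/s5.png

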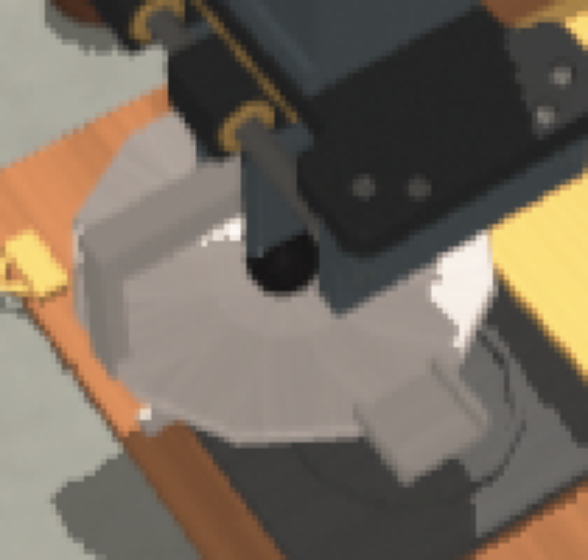

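The lip corners come out at (314,320) and (285,342), which matches the pose predicted for zero yaw error. The bead is within about 1 mm of the middle. Handing in.

```bash
python3 -c "
from h import *
ctrl.sleep(.3); st('final'); print(ctrl.sign_off())"
```

```text
final t18.68 [ 0.5246 -0.0869  0.175 ] F [ 0.74 -0.47 -1.51] w0.126 g30.0
the job is handed in; nothing more can be done
None
```

I handed the job in at about 18.7 s, verdict not shown: the dish is still held, about 10 cm above where it stood over the folded-down front, with its lip towards the jar and the bead in its middle by the last camera check.

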